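Close a plaster mould in a ratchet clamp

TASK

Close the two-part plaster mould in the clamp: its ratchet is set to loosen, so flip the small switch on the handle to tighten, then swing the handle back and forth until the jaw holds both halves shut and tight against the back jaw. Let go of everything, leave the switch on tighten, keep the mould upright, and leave the other things on the bench where they are.

Things in the scene. Friction and masses are not known exactly. Their poses are not given: they have to be found in the camera images.
- clamp: Mould clamp: fixed grey bed, 365 x 150 x 20 mm, with a 100 x 100 mm gear box, 56 mm high, at one end. Origin: on the upright spindle axis amid the gear box, at table level; z up, x along the bed from spindle to jaws (roughly to the robot's right), y across (roughly away from the robot). Bed from x = -55 to 310 mm. On the spindle: a 74 mm ratchet wheel with 15 pin teeth, the handle above it.
- handle (a joint): Ratchet handle, steel bar 22 mm wide, top 84 mm above the table, turning about the spindle. 0: points along the clamp's -x; positive clockwise from above; stops at -0.65 and 0.65 rad. Stays where left (0.2 N m). In the driving direction it turns the spindle against 0.65 N m (6 to 10 N at the grip); the other way it clicks back freely. Up to one tooth (0.42 rad) of each stroke is lost.
- grip (a point): Centre of the top of the upright black round grip on the handle's end: 24 mm in diameter, from 84 to 150 mm above the table, 140 mm from the spindle axis. Turns with the handle.
- switch (a joint): Direction switch, a flat aluminium arm on the handle, pivoted on it 62 mm from the spindle axis, pointing back over the spindle. -0.45: loosens (anticlockwise swings drive, jaw opens); 0.45: tightens (clockwise swings drive, jaw closes); both are stops. Clockwise from above is positive: to tighten, its peg goes to the handle's side on the clamp's -y (robot's side). Stays where put, 0.16 N m.
- tab (a point): Centre of the top of the upright peg on the switch arm's free end: 12 mm in diameter, from 90 to 128 mm above the table, 42 mm from the switch's pivot, within 30 mm of the spindle axis; 4 to 6 N move it. Turns with switch and handle.
- jaw (a joint): Sliding jaw's travel along the clamp's +x, m: grows as it closes, 0 at the start, range -0.012 to 0.075; 22 mm for each radian of spindle turn. It can be moved only by the ratchet (it resists about 30 N). Once the mould is tight it stops; forced on with over about 12 N at the grip, the pawl may jump a tooth, which does no harm.
- jaw_face (a point): Middle of the sliding jaw's flat face, which is 110 mm wide and reaches to 102 mm above the table; it looks along the clamp's +x.
- back_jaw: Fixed back jaw, steel, 110 mm wide, 80 mm high, standing on the bed. Origin: foot of its flat face, on the bed's centre line, 20 mm above the table; x as the clamp's x, the face looks to -x. Its place along the bed differs from time to time.
- half_front: Half of a white plaster mould, block 45 (x) x 110 (y) x 98 mm with a pour notch in its top, 0.5 kg, loose, standing on the bed next to the sliding jaw. Origin: centre of its underside; x as the clamp's x.
- half_back: The other half, alike, standing between the first half and the back jaw. At the start small gaps (2 to 10 mm) lie before and behind it and 16 to 42 mm lie between the sliding jaw and the first half.
- mug: Bystander: white mug, 76 mm across and 85 mm high, stands beside the bed on the robot's side.
- brush: Bystander: brush lying beside the bed on the far side.
- rib: Bystander: flat wooden rib, 110 x 55 x 8 mm, beside the gear box on the robot's side.
- bowl: Bystander: terracotta bowl, 140 mm across, at the far right end of the bed.
- glaze: Bystander: jar, 70 mm across, 110 mm high, left of the handle.
- scraper: Bystander: scraper lying left of the handle.

How it is judged:
By the outcome, as a careful person would: the job done as asked, in the order asked, and still so for the second after the job is handed in, with the robot touching nothing.
It also fails if it takes over 61 s, if anything falls off the work surface, if the arm or the gripper's body presses on something with over 40 N, if the wrist force passes 120 N, or if a joint passes its speed limit or range.

ROBOT

A 6-joint arm with a two-finger parallel gripper is mounted at the origin on the work surface. World frame = base frame: x ahead of the robot, y to its left, z up, the work surface at z = 0. Lengths are in m, angles in degrees, forces in N, time in s.
With the tool pointing down it reaches from about 0.3 to 0.75 m from the base axis. Payload 8.5 kg.
Tool frame: the origin (TCP) lies on the centre line of the jaws, within the pads' length; the fingertips stand 19 mm ahead of it and the grasp point (between the pads) is the TCP; z points along the fingers, x is the direction in which the jaws open and shut, and the axes are right-handed (so a half turn about z gives the same grasp; the last joint's range is limited). The gripper opens to 85 mm and grips with 20 to 120 N. Pads are 22 mm wide; open, the fingers measure 114 mm over their backs; the gripper's body (76 mm by 85 mm) begins 54 mm behind the grasp point. The pads swing forward as they close: fully open they stand 13 mm farther back than shut.
Start: joints at [-82.294, 21.807, 74.336, -0, 83.858, -12.336], TCP at [0.188, -0.517, 0.25] pointing down, gripper open.
Joint ranges: [-178.18, 178.18], [-50.72, 133.34], [12.68, 142.11], [-81.47, 261.47], [9.98, 163.14], [-165.26, 165.26]. Speed limits (degrees/s): [136.94, 136.94, 180, 180, 180, 180].

INTERFACE

Orientations are given as a 3x3 rotation matrix whose columns are the frame's x, y, z axes.
In Python, from rig import env, cams, order gives the robot as it stands.
- The arm moves only by the tool step_arm, never from a script. Its argument "steps" is a list of rows, each an object with "xyz": the shift along the tool's x, y, z normalised to -1 to 1, where 1 is 0.04 m, a list of three; "turn": the turn, a rotation vector about the tool's x, y, z normalised to -1 to 1, where 1 is 0.08 rad, a list of three; "gripper": the gripper command: -1 is shut, 1 is fully open, values between are in proportion. A call has 1 to 20 rows; each row shifts and turns the commanded pose from where the row before left it, along the tool's axes as they then stand; what a row does not reach is not made up. A row lasts 1/12 s, in which the tool goes at most 41.7 mm and 7.16 degrees, less where a joint would pass 70% of its speed; a pose out of reach is approached as far as the arm can. A call with a number of a shift or a turn outside -1 to 1 is refused whole. A call with a gripper value outside its range is refused whole. The fingers move at their own pace and stop on an object; "squeeze" is the grip in N (left out, the last holds). Time passes only in rows, so rows that do not move let the fingers close. It gives the time, the measured TCP pose, the force and the opening at its end, in the units of the state.
- env.observe(): the state, without advancing time (a new reading comes with each control period).
- cams.get_image(name): name is "scene" or "top" or "wrist"; returns (picture, depth): 384x512x3 uint8, red, green, blue; 384x512 float32, m along the optical axis (not along the pixel's ray), 0 where there is no reading.
- cams.camera_info(name): a dict with "fx", "fy", "cx", "cy" (pixels), "extrinsics" (4x4, takes a point from camera to world coordinates). Camera axes: x right, y down, z forward; pixel columns grow to the right and rows downward; lengths in m; the calibration is good to about 2 mm. A picture is of the moment at which its call begins: read the wrist's pose just before it. camera_info takes no time and is no camera call; for the wrist camera it gives the pose at the moment of the call.
- order.close_job(): hands the job in, once; it reports no verdict.
The state is a dict: "time_s": time; "q": joint angles; "qvel": joint speeds; "joint_efforts": joint torques, N m; "position": TCP position; "tool_rot": TCP orientation; "ft_force": force on the tool from outside, world axes, zero at the start; "wrist_torque": the same for the moment, N m; "grip_width": finger opening in m.
Only numpy, scipy, OpenCV 4.12 (cv2) and the standard library are available. Lean on these libraries where they do the work, as an engineer would, in place of code of your own. Each camera call takes 0.05 s, during which the arm holds its last target. There are 200 camera calls.

## Working session

There is one attempt and no reset: what is moved stays moved. The work goes in short steps, Python scripts to look and compute and a tool call to move; the robot and the scene stay as the last step left them, time stands still between calls to the robot, and variables do not carry over. Pictures are saved under pics/ and viewed, about 8 in all and at most 12, crops included, and the job is handed in when it is done.

Besides the shell and the picture viewer there is one more tool, called after "Request:" as a command line: name --argument value ..., lists and objects as JSON in quotes. step_arm: Moves the arm, as the interface text tells. Scaled input: -1 to 1 covers 0.04 m each way for a shift and 0.08 rad each way for a turn. Its arguments: {"type":"object","properties":{"steps":{"type":"array"},"squeeze":{"type":"number"}},"required":["steps"]}

```bash
mkdir -p pics
python3 - <<'E'
from rig import env,cams,order
import cv2,numpy as np
for n in ("scene","top"):
    im,d=cams.get_image(n); cv2.imwrite(f"pics/{n}0.png",im[:,:,::-1]); np.save(f"pics/{n}0d.npy",d)
    i=cams.camera_info(n); print(n,i["fx"],i["cx"],i["cy"],np.round(i["extrinsics"],3).tolist())
s=env.observe(); print(s["time_s"],s["position"],np.round(s["tool_rot"],3).tolist())
E
```

```text
scene 410.82333320118 257.0272827375174 196.82087544818924 [[0.718, 0.554, -0.422, 1.04], [0.696, -0.561, 0.447, -0.547], [0.011, -0.615, -0.788, 1.02], [0.0, 0.0, 0.0, 1.0]]
top 481.8836227608129 252.32639622594783 196.72733146890818 [[-0.017, -0.981, 0.195, 0.26], [-1.0, 0.018, 0.006, -0.036], [-0.009, -0.195, -0.981, 1.533], [0.0, 0.0, 0.0, 1.0]]
0.1 [ 0.18844935 -0.51645181  0.24978112] [[0.343, -0.939, -0.0], [-0.939, -0.343, 0.001], [-0.001, -0.0, -1.0]]
```

View pics/top0.png

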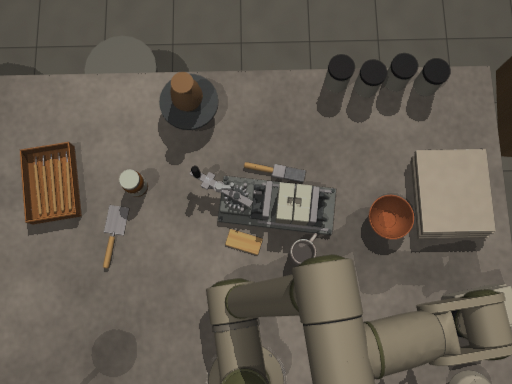

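View pics/scene0.png

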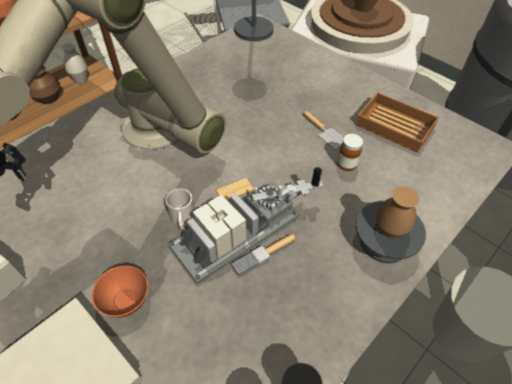

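The top view shows the clamp at about (220-335, 178-232), the grip near (196,172), the glaze jar at (132,182) and the mug at (303,252). I'll zoom in on both views.

```bash
cat > h.py <<'E'
from rig import env,cams,order
import cv2,numpy as np
def ray(n,u,v,z,i=None):
    i=i or cams.camera_info(n); E=np.array(i["extrinsics"])
    d=E[:3,:3]@[(u-i["cx"])/i["fx"],(v-i["cy"])/i["fy"],1]; o=E[:3,3]
    return o+d*(z-o[2])/d[2]
E
python3 - <<'E'
import cv2,numpy as np
t=cv2.imread("pics/top0.png")[150:250,180:350]; s=cv2.imread("pics/scene0.png")[160:285,165:335]
a=cv2.resize(t,(680,400),interpolation=cv2.INTER_CUBIC)
cv2.imwrite("pics/tc.png",a); cv2.imwrite("pics/sc.png",cv2.resize(s,(680,500),interpolation=cv2.INTER_CUBIC))
E
```

```text
(no output)
```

View pics/tc.png

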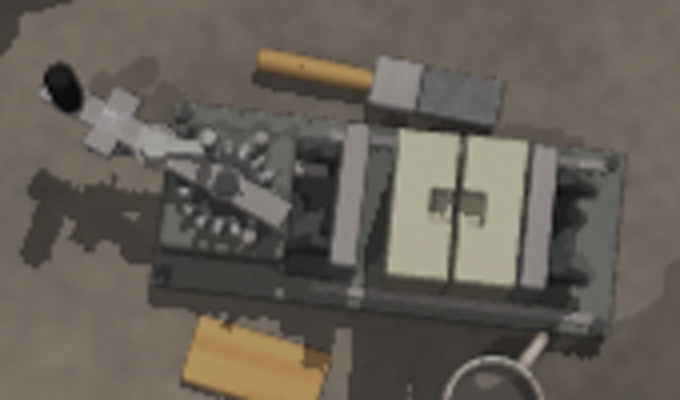

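View pics/sc.png

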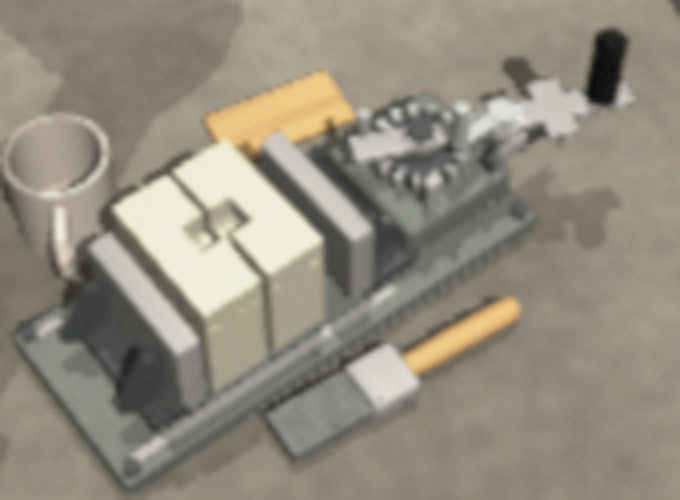

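The handle points up and to the left, about +25° from clamp -x. The switch arm runs from its pivot near crop (160,142) to a peg near (203,147). I'll get coarse positions, then look with the wrist camera.

Run:
```python
from h import *
P=lambda n,x,y,z:np.round(ray(n,180+x/4,150+y/4,z),3)
for nm,x,y,z in [("spindle",228,180,.085),("griptop",57,76,.15),("gripbot",70,105,.084),("peg",203,140,.128),("jawT",358,128,.102),("jawB",345,262,.102),("backT",543,148,.1),("glaze",(127-180)*4,(178-150)*4,.11)]: print(nm,P("top",x,y,z))
S=lambda x,y,z:np.round(ray("scene",165+x/4,160+y/4,z),3)
print("scene grip",S(611,35,.15),"spindle",S(420,130,.085))
i=cams.camera_info("wrist");s=env.observe();E=i["extrinsics"];R=s["tool_rot"]
print("cam in tool",np.round(R.T@(E[:3,3]-s["position"]),3),np.round(R.T@E[:3,:3],2).tolist(),i["fx"])
```

```text
spindle [0.554 0.019 0.085]
griptop [0.622 0.143 0.15 ]
gripbot [0.616 0.141 0.084]
peg [0.576 0.036 0.128]
jawT [ 0.589 -0.081  0.102]
jawB [ 0.486 -0.068  0.102]
backT [ 0.572 -0.221  0.1  ]
glaze [0.608 0.352 0.11 ]
scene grip [0.626 0.14  0.15 ] spindle [0.555 0.021 0.085]
cam in tool [ 0.001 -0.074 -0.123] [[1.0, 0.0, -0.0], [-0.0, 0.96, 0.29], [0.0, -0.29, 0.96]] 330.1299089877551
```

Both views agree: spindle at (0.5545, 0.020) and grip at (0.624, 0.1415), 0.140 apart as they should be. The handle is at about +0.39 rad. Next I move above the clamp and take a wrist look.

Request:
step_arm --steps '[{"xyz":[-0.55,-0.77,0],"turn":[0,0,0],"gripper":-1},{"xyz":[-0.55,-0.77,0],"turn":[0,0,0],"gripper":-1},{"xyz":[-0.55,-0.77,0],"turn":[0,0,0],"gripper":-1},{"xyz":[-0.55,-0.77,0],"turn":[0,0,0],"gripper":-1},{"xyz":[-0.55,-0.77,0],"turn":[0,0,0],"gripper":-1},{"xyz":[-0.55,-0.77,0],"turn":[0,0,0],"gripper":-1},{"xyz":[-0.55,-0.77,0],"turn":[0,0,0],"gripper":-1},{"xyz":[-0.55,-0.77,0],"turn":[0,0,0],"gripper":-1},{"xyz":[-0.55,-0.77,0],"turn":[0,0,0],"gripper":-1},{"xyz":[-0.55,-0.77,0],"turn":[0,0,0],"gripper":-1},{"xyz":[-0.55,-0.77,0],"turn":[0,0,0],"gripper":-1},{"xyz":[-0.55,-0.77,0],"turn":[0,0,0],"gripper":-1},{"xyz":[-0.55,-0.77,0],"turn":[0,0,0],"gripper":-1},{"xyz":[-0.55,-0.77,0],"turn":[0,0,0],"gripper":-1},{"xyz":[-0.55,-0.77,0],"turn":[0,0,0],"gripper":-1},{"xyz":[-0.55,-0.77,0],"turn":[0,0,0],"gripper":-1},{"xyz":[-0.55,-0.77,0],"turn":[0,0,0],"gripper":-1},{"xyz":[-0.55,-0.77,0],"turn":[0,0,0],"gripper":-1}]'

```text
time_s: 1.6
position: [0.5742, 0.0473, 0.25]
tool_rot: [[0.343, -0.939, -0.001], [-0.939, -0.343, 0.0], [-0.0, 0.001, -1.0]]
ft_force: [0.2, -0.0, 0.9]
grip_width: -0.0001
```

Request:
step_arm --steps '[{"xyz":[0,0,0],"turn":[0,0,-0.985],"gripper":-1},{"xyz":[0,0,0],"turn":[0,0,-0.985],"gripper":-1},{"xyz":[0,0,0],"turn":[0,0,-0.985],"gripper":-1},{"xyz":[0,0,0],"turn":[0,0,-0.985],"gripper":-1},{"xyz":[0,0,0],"turn":[0,0,-0.985],"gripper":-1},{"xyz":[0,0,0],"turn":[0,0,-0.985],"gripper":-1},{"xyz":[0,0,0],"turn":[0,0,-0.985],"gripper":-1},{"xyz":[0,0,0],"turn":[0,0,-0.985],"gripper":-1},{"xyz":[0,0,0],"turn":[0,0,-0.985],"gripper":-1},{"xyz":[0,0,0],"turn":[0,0,0],"gripper":-1},{"xyz":[0,0,0],"turn":[0,0,0],"gripper":-1}]'

```text
time_s: 2.52
position: [0.5735, 0.0454, 0.2501]
tool_rot: [[0.871, -0.492, -0.001], [-0.492, -0.871, 0.0], [-0.001, 0.0, -1.0]]
ft_force: [-1.3, -0.1, -0.2]
grip_width: -0.0001
```

Run:
```python
from h import *
import json
i=cams.camera_info("wrist"); im,d=cams.get_image("wrist"); cv2.imwrite("pics/w1.png",im[:,:,::-1])
s=env.observe(); print(s["time_s"],s["position"],np.round(s["tool_rot"],3).tolist(),s["grip_width"])
json.dump({k:np.asarray(v).tolist() for k,v in i.items()},open("w1.json","w"))
```

```text
2.5667 [0.57352065 0.04534107 0.25009546] [[0.871, -0.492, -0.001], [-0.492, -0.871, 0.0], [-0.001, 0.0, -1.0]] -0.00025958302107847384
```

View pics/w1.png

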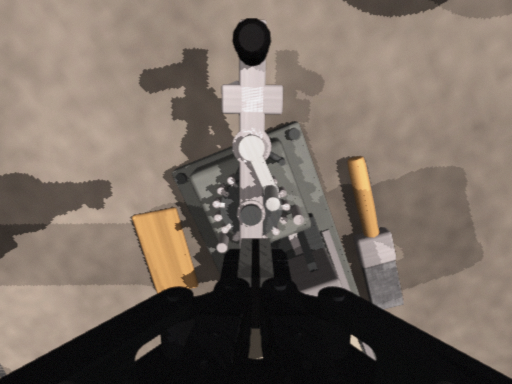

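The wrist view shows the grip top at (252,37), the switch pivot at (252,147), the peg at (273,204) on the far side (loosen) and the spindle hub at (251,213). The handle lies along the tool's -y axis. Now I work out positions in the tool frame.

Run:
```python
from h import *
import json
i=json.load(open("w1.json")); s=env.observe(); R=np.array(s["tool_rot"]);p=np.array(s["position"])
for n,u,v,z in [("grip",252,37,.15),("pivot",252,147,.092),("peg",273,204,.128),("spindle",251,213,.092)]:
    w=ray("wrist",u,v,z,i); print(n,np.round(w,4),"rel tool mm",np.round(1000*(R.T@(w-p)),1))
```

```text
grip [0.6241 0.139  0.15  ] rel tool mm [  -2.  -106.4  100.1]
pivot [0.5855 0.072  0.092 ] rel tool mm [ -2.6 -29.1 158.1]
peg [0.5808 0.0297 0.128 ] rel tool mm [ 14.1  10.  122.1]
spindle [0.5551 0.0202 0.092 ] rel tool mm [ -3.6  30.9 158.1]
```

Request:
step_arm --steps '[{"xyz":[0.625,0.14,0],"turn":[0,0,0],"gripper":-1},{"xyz":[0.625,0.14,0],"turn":[0,0,0],"gripper":-1},{"xyz":[0,0,0.83],"turn":[0,0,0],"gripper":-1},{"xyz":[0,0,0.83],"turn":[0,0,0],"gripper":-1},{"xyz":[0,0,0.83],"turn":[0,0,0],"gripper":-1},{"xyz":[0,0,0.5],"turn":[0,0,0],"gripper":-1},{"xyz":[0,0,0.33],"turn":[0,0,0],"gripper":-1},{"xyz":[0,0,0],"turn":[0,0,0],"gripper":-1},{"xyz":[0,0,0],"turn":[0,0,0],"gripper":-1}]'

```text
time_s: 3.32
position: [0.6117, 0.0111, 0.1174]
tool_rot: [[0.871, -0.491, -0.001], [-0.491, -0.871, 0.0], [-0.001, 0.0, -1.0]]
ft_force: [0.3, -0.7, 0.2]
grip_width: 0.0002
```

Request:
step_arm --steps '[{"xyz":[-0.15,0,0],"turn":[0,0,0],"gripper":-1},{"xyz":[-0.15,0,0],"turn":[0,0,0],"gripper":-1},{"xyz":[-0.15,0,0],"turn":[0,0,0],"gripper":-1},{"xyz":[-0.15,0,0],"turn":[0,0,0],"gripper":-1},{"xyz":[-0.15,0,0],"turn":[0,0,0],"gripper":-1},{"xyz":[0,0,0],"turn":[0,0,0],"gripper":-1}]'

```text
time_s: 3.82
position: [0.5856, 0.025, 0.1189]
tool_rot: [[0.872, -0.49, 0.004], [-0.49, -0.872, -0.003], [0.004, 0.001, -1.0]]
ft_force: [2.3, -3.9, 0.9]
grip_width: -0.0004
```

Request:
step_arm --steps '[{"xyz":[-0.12,0,0],"turn":[0,0,0],"gripper":-1},{"xyz":[-0.12,0,0],"turn":[0,0,0],"gripper":-1},{"xyz":[-0.12,0,0],"turn":[0,0,0],"gripper":-1},{"xyz":[-0.12,0,0],"turn":[0,0,0],"gripper":-1},{"xyz":[-0.1,0,0],"turn":[0,0,0],"gripper":-1},{"xyz":[0,0,0],"turn":[0,0,0],"gripper":-1}]'

```text
time_s: 4.32
position: [0.5658, 0.0374, 0.1189]
tool_rot: [[0.872, -0.49, 0.004], [-0.49, -0.872, -0.001], [0.004, -0.002, -1.0]]
ft_force: [3.9, -1.2, 0.7]
grip_width: 0.0
```

Request:
step_arm --steps '[{"xyz":[0.5,0,0],"turn":[0,0,0],"gripper":-1},{"xyz":[0,0,-0.9],"turn":[0,0,0],"gripper":-1},{"xyz":[0,0,-0.9],"turn":[0,0,0],"gripper":-1},{"xyz":[-0.2,-0.4,-0.9],"turn":[0,0,0],"gripper":-1},{"xyz":[-0.2,-0.4,-0.6],"turn":[0,0,0],"gripper":-1},{"xyz":[0,0,0],"turn":[0,0,0],"gripper":-1},{"xyz":[0,0,0],"turn":[0,0,0],"gripper":-1}]'

```text
time_s: 4.9
position: [0.5842, 0.064, 0.251]
tool_rot: [[0.873, -0.488, 0.003], [-0.488, -0.873, -0.0], [0.003, -0.001, -1.0]]
ft_force: [0.4, -0.5, -1.0]
grip_width: 0.0003
```

Run:
```python
from h import *
import json
i=cams.camera_info("wrist"); im,d=cams.get_image("wrist"); cv2.imwrite("pics/w2.png",im[:,:,::-1])
s=env.observe(); print(s["time_s"],s["position"],np.round(s["tool_rot"],3).tolist(),s["grip_width"])
json.dump({k:np.asarray(v).tolist() for k,v in i.items()},open("w2.json","w"))
```

```text
4.95 [0.58377792 0.06343501 0.24933455] [[0.872, -0.489, -0.0], [-0.489, -0.872, -0.0], [-0.0, 0.0, -1.0]] 9.086261971018566e-05
```

View pics/w2.png

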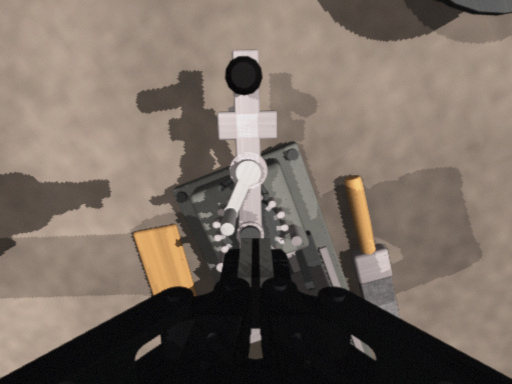

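The switch arm now points to the robot's side, with the peg at about (228,229). The grip top is at (244,75) and the pivot at (248,172). I'll check the switch angle and the position of the grip.

Run:
```python
from h import *
import json
i=json.load(open("w2.json")); s=env.observe(); R=np.array(s["tool_rot"]);p=np.array(s["position"])
W={}
for n,u,v,z in [("grip",244,75,.15),("pivot",248.5,172,.092),("peg",228,229,.128)]:
    W[n]=ray("wrist",u,v,z,i); print(n,np.round(W[n],4),"rel tool mm",np.round(1000*(R.T@(W[n]-p)),1))
S=np.array([.5551,.0200])
a=lambda v:np.arctan2(v[0],v[1])  # clockwise from +y
h=a((W["grip"][:2]-S)); sw=a(-(W["peg"]-W["pivot"])[:2])
print("handle world ang",h,"len",np.linalg.norm(W["grip"][:2]-S),"rel clamp~",h-.122,"switch",sw-h, "tool",a(-R[:2,1]))
```

```text
grip [0.6194 0.1411 0.15  ] rel tool mm [ -6.8 -85.2  99.3]
pivot [0.583  0.0729 0.092 ] rel tool mm [ -5.2  -8.  157.3]
peg [0.5501 0.0471 0.128 ] rel tool mm [-21.3  30.7 121.4]
handle world ang 0.4884189508315865 len 0.13710134980104505 rel clamp~ 0.3664189508315865 switch 0.4169185282811009 tool 0.5111071352087018
```

The switch reads about +0.42 rad, at its stop within measuring error. Next I grasp the grip.

Request:
step_arm --steps '[{"xyz":[-0.085,-0.72,0],"turn":[0,0,0],"gripper":0.4},{"xyz":[-0.085,-0.72,0],"turn":[0,0,0],"gripper":0.4},{"xyz":[0,-0.72,0],"turn":[0,0,0],"gripper":0.4},{"xyz":[0,0,0],"turn":[0,0,0],"gripper":0.4},{"xyz":[0,0,0.9],"turn":[0,0,0],"gripper":0.4},{"xyz":[0,0,0.9],"turn":[0,0,0],"gripper":0.4},{"xyz":[0,0,0.9],"turn":[0,0,0],"gripper":0.4},{"xyz":[0,0,0.48],"turn":[0,0,0],"gripper":0.4},{"xyz":[0,0,0],"turn":[0,0,0],"gripper":-1},{"xyz":[0,0,0],"turn":[0,0,0],"gripper":-1},{"xyz":[0,0,0],"turn":[0,0,0],"gripper":-1},{"xyz":[0,0,0],"turn":[0,0,0],"gripper":-1},{"xyz":[0,0,0],"turn":[0,0,0],"gripper":-1}]' --squeeze 40

```text
time_s: 6.03
position: [0.6213, 0.1414, 0.1236]
tool_rot: [[0.872, -0.49, 0.002], [-0.49, -0.872, -0.0], [0.002, -0.001, -1.0]]
ft_force: [0.4, -2.9, 0.5]
grip_width: 0.0228
```

Request:
step_arm --steps '[{"xyz":[-0.245,0.0086,0],"turn":[0,0,-0.875],"gripper":-1},{"xyz":[-0.245,0.0086,0],"turn":[0,0,-0.875],"gripper":-1},{"xyz":[-0.245,0.0086,0],"turn":[0,0,-0.875],"gripper":-1},{"xyz":[-0.245,0.0086,0],"turn":[0,0,-0.875],"gripper":-1},{"xyz":[-0.245,0.0086,0],"turn":[0,0,-0.875],"gripper":-1},{"xyz":[-0.245,0.0086,0],"turn":[0,0,-0.875],"gripper":-1},{"xyz":[-0.245,0.0086,0],"turn":[0,0,-0.875],"gripper":-1},{"xyz":[-0.245,0.0086,0],"turn":[0,0,-0.875],"gripper":-1},{"xyz":[-0.245,0.0086,0],"turn":[0,0,-0.875],"gripper":-1},{"xyz":[-0.245,0.0086,0],"turn":[0,0,-0.875],"gripper":-1},{"xyz":[-0.245,0.0086,0],"turn":[0,0,-0.875],"gripper":-1},{"xyz":[-0.245,0.0086,0],"turn":[0,0,-0.875],"gripper":-1},{"xyz":[-0.245,0.0086,0],"turn":[0,0,-0.875],"gripper":-1},{"xyz":[0,0,0],"turn":[0,0,0],"gripper":-1}]'

```text
time_s: 7.2
position: [0.4979, 0.1472, 0.1236]
tool_rot: [[0.92, 0.391, 0.003], [0.391, -0.92, -0.002], [0.002, 0.003, -1.0]]
ft_force: [3.2, -7.5, -2.1]
grip_width: 0.0228
```

Request:
step_arm --steps '[{"xyz":[0.245,0.0086,0],"turn":[0,0,0.875],"gripper":-1},{"xyz":[0.245,0.0086,0],"turn":[0,0,0.875],"gripper":-1},{"xyz":[0.245,0.0086,0],"turn":[0,0,0.875],"gripper":-1},{"xyz":[0.245,0.0086,0],"turn":[0,0,0.875],"gripper":-1},{"xyz":[0.245,0.0086,0],"turn":[0,0,0.875],"gripper":-1},{"xyz":[0.245,0.0086,0],"turn":[0,0,0.875],"gripper":-1},{"xyz":[0.245,0.0086,0],"turn":[0,0,0.875],"gripper":-1},{"xyz":[0.245,0.0086,0],"turn":[0,0,0.875],"gripper":-1},{"xyz":[0.245,0.0086,0],"turn":[0,0,0.875],"gripper":-1},{"xyz":[0.245,0.0086,0],"turn":[0,0,0.875],"gripper":-1},{"xyz":[0.245,0.0086,0],"turn":[0,0,0.875],"gripper":-1},{"xyz":[0.245,0.0086,0],"turn":[0,0,0.875],"gripper":-1},{"xyz":[0.245,0.0086,0],"turn":[0,0,0.875],"gripper":-1},{"xyz":[0.245,0.0086,0],"turn":[0,0,0.875],"gripper":-1},{"xyz":[0.245,0.0086,0],"turn":[0,0,0.875],"gripper":-1},{"xyz":[0.245,0.0086,0],"turn":[0,0,0.875],"gripper":-1},{"xyz":[0,0,0],"turn":[0,0,0],"gripper":-1}]'

```text
time_s: 8.62
position: [0.6457, 0.1243, 0.1236]
tool_rot: [[0.749, -0.663, 0.002], [-0.663, -0.749, 0.001], [0.001, -0.002, -1.0]]
ft_force: [-2.0, 1.3, 3.7]
grip_width: 0.0229
```

```bash
cat > jaw.py <<'E'
from h import *
import sys
im,d=cams.get_image("top"); n=sys.argv[1]
cv2.imwrite(f"pics/{n}.png",cv2.resize(im[150:250,180:350,::-1],(680,400),interpolation=cv2.INTER_CUBIC))
s=env.observe(); v=np.array(s["position"][:2])-[.5551,.02]; print(s["time_s"],"handle",np.arctan2(v[0],v[1])-.122,np.linalg.norm(v),s["ft_force"])
E
python3 jaw.py t2
```

```text
8.6667 handle 0.5887565779851723 0.1381750754051997 [-1.96945487  1.040185    4.14585392]
```

View pics/t2.png

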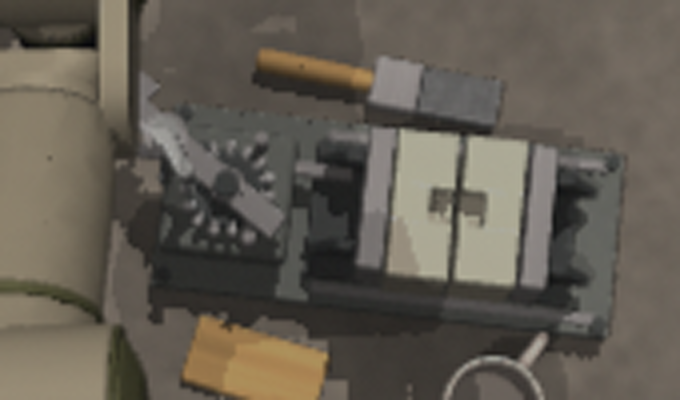

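The jaw has moved about 20 mm and now touches or nearly touches the first half (its face is at crop x of about 390). The gaps before and behind the second half remain, so I do another back-and-forth stroke.

Request:
step_arm --steps '[{"xyz":[-0.245,0.0086,0],"turn":[0,0,-0.875],"gripper":-1},{"xyz":[-0.245,0.0086,0],"turn":[0,0,-0.875],"gripper":-1},{"xyz":[-0.245,0.0086,0],"turn":[0,0,-0.875],"gripper":-1},{"xyz":[-0.245,0.0086,0],"turn":[0,0,-0.875],"gripper":-1},{"xyz":[-0.245,0.0086,0],"turn":[0,0,-0.875],"gripper":-1},{"xyz":[-0.245,0.0086,0],"turn":[0,0,-0.875],"gripper":-1},{"xyz":[-0.245,0.0086,0],"turn":[0,0,-0.875],"gripper":-1},{"xyz":[-0.245,0.0086,0],"turn":[0,0,-0.875],"gripper":-1},{"xyz":[-0.245,0.0086,0],"turn":[0,0,-0.875],"gripper":-1},{"xyz":[-0.245,0.0086,0],"turn":[0,0,-0.875],"gripper":-1},{"xyz":[-0.245,0.0086,0],"turn":[0,0,-0.875],"gripper":-1},{"xyz":[-0.245,0.0086,0],"turn":[0,0,-0.875],"gripper":-1},{"xyz":[-0.245,0.0086,0],"turn":[0,0,-0.875],"gripper":-1},{"xyz":[-0.245,0.0086,0],"turn":[0,0,-0.875],"gripper":-1},{"xyz":[-0.245,0.0086,0],"turn":[0,0,-0.875],"gripper":-1},{"xyz":[-0.245,0.0086,0],"turn":[0,0,-0.875],"gripper":-1},{"xyz":[0,0,0],"turn":[0,0,0],"gripper":-1}]'

```text
time_s: 10.08
position: [0.4977, 0.1471, 0.1236]
tool_rot: [[0.919, 0.393, 0.003], [0.393, -0.919, -0.003], [0.002, 0.004, -1.0]]
ft_force: [2.5, -8.7, 1.6]
grip_width: 0.0233
```

Request:
step_arm --steps '[{"xyz":[0.245,0.0086,0],"turn":[0,0,0.875],"gripper":-1},{"xyz":[0.245,0.0086,0],"turn":[0,0,0.875],"gripper":-1},{"xyz":[0.245,0.0086,0],"turn":[0,0,0.875],"gripper":-1},{"xyz":[0.245,0.0086,0],"turn":[0,0,0.875],"gripper":-1},{"xyz":[0.245,0.0086,0],"turn":[0,0,0.875],"gripper":-1},{"xyz":[0.245,0.0086,0],"turn":[0,0,0.875],"gripper":-1},{"xyz":[0.245,0.0086,0],"turn":[0,0,0.875],"gripper":-1}]'

```text
time_s: 10.67
position: [0.5646, 0.1585, 0.1235]
tool_rot: [[0.996, -0.092, -0.001], [-0.092, -0.996, -0.002], [-0.0, 0.002, -1.0]]
ft_force: [-6.2, -6.1, 6.9]
grip_width: 0.0233
```

Request:
step_arm --steps '[{"xyz":[0.245,0.0086,0],"turn":[0,0,0.875],"gripper":-1},{"xyz":[0.245,0.0086,0],"turn":[0,0,0.875],"gripper":-1},{"xyz":[0.245,0.0086,0],"turn":[0,0,0.875],"gripper":-1}]'

```text
time_s: 10.92
position: [0.5932, 0.1532, 0.1235]
tool_rot: [[0.955, -0.297, -0.001], [-0.297, -0.955, -0.001], [-0.001, 0.001, -1.0]]
ft_force: [-8.4, -2.0, 7.8]
grip_width: 0.0231
```

Request:
step_arm --steps '[{"xyz":[0.245,0.0086,0],"turn":[0,0,0.875],"gripper":-1},{"xyz":[0.245,0.0086,0],"turn":[0,0,0.875],"gripper":-1}]'

```text
time_s: 11.08
position: [0.6114, 0.1465, 0.1235]
tool_rot: [[0.904, -0.427, -0.001], [-0.427, -0.904, -0.0], [-0.001, 0.001, -1.0]]
ft_force: [-8.1, -1.1, 7.4]
grip_width: 0.0228
```

Request:
step_arm --steps '[{"xyz":[0.245,0.0086,0],"turn":[0,0,0.875],"gripper":-1},{"xyz":[0.245,0.0086,0],"turn":[0,0,0.875],"gripper":-1}]'

```text
time_s: 11.25
position: [0.6285, 0.1372, 0.1235]
tool_rot: [[0.836, -0.549, -0.001], [-0.549, -0.836, 0.0], [-0.001, 0.0, -1.0]]
ft_force: [-7.2, 1.8, 5.8]
grip_width: 0.0231
```

Request:
step_arm --steps '[{"xyz":[0.245,0.0086,0],"turn":[0,0,0.875],"gripper":-1},{"xyz":[0.245,0.0086,0],"turn":[0,0,0.875],"gripper":-1},{"xyz":[0,0,0],"turn":[0,0,0],"gripper":-1}]'

```text
time_s: 11.5
position: [0.6447, 0.1252, 0.1235]
tool_rot: [[0.75, -0.661, 0.0], [-0.661, -0.75, 0.002], [-0.001, -0.001, -1.0]]
ft_force: [-8.4, 5.8, 5.2]
grip_width: 0.0232
```

```bash
python3 jaw.py t3
```

```text
11.55 handle 0.578762614526253 0.1382253589255492 [-9.10870391  3.21772665  6.98350568]
```

View pics/t3.png

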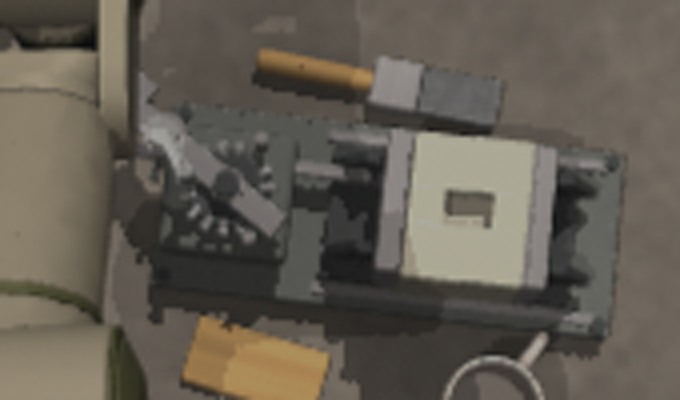

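Both halves now look shut against the back jaw. I make another stroke in small steps, looking for the stall that proves it is tight.

Request:
step_arm --steps '[{"xyz":[-0.245,0.0086,0],"turn":[0,0,-0.875],"gripper":-1},{"xyz":[-0.245,0.0086,0],"turn":[0,0,-0.875],"gripper":-1},{"xyz":[-0.245,0.0086,0],"turn":[0,0,-0.875],"gripper":-1},{"xyz":[-0.245,0.0086,0],"turn":[0,0,-0.875],"gripper":-1},{"xyz":[-0.245,0.0086,0],"turn":[0,0,-0.875],"gripper":-1},{"xyz":[-0.245,0.0086,0],"turn":[0,0,-0.875],"gripper":-1},{"xyz":[-0.245,0.0086,0],"turn":[0,0,-0.875],"gripper":-1},{"xyz":[-0.245,0.0086,0],"turn":[0,0,-0.875],"gripper":-1},{"xyz":[-0.245,0.0086,0],"turn":[0,0,-0.875],"gripper":-1},{"xyz":[-0.245,0.0086,0],"turn":[0,0,-0.875],"gripper":-1},{"xyz":[-0.245,0.0086,0],"turn":[0,0,-0.875],"gripper":-1},{"xyz":[-0.245,0.0086,0],"turn":[0,0,-0.875],"gripper":-1},{"xyz":[-0.245,0.0086,0],"turn":[0,0,-0.875],"gripper":-1},{"xyz":[-0.245,0.0086,0],"turn":[0,0,-0.875],"gripper":-1},{"xyz":[-0.245,0.0086,0],"turn":[0,0,-0.875],"gripper":-1},{"xyz":[0,0,0],"turn":[0,0,0],"gripper":-1}]'

```text
time_s: 12.88
position: [0.5066, 0.1507, 0.1236]
tool_rot: [[0.945, 0.328, 0.003], [0.328, -0.945, -0.003], [0.002, 0.004, -1.0]]
ft_force: [2.4, -7.7, 1.6]
grip_width: 0.0227
```

Request:
step_arm --steps '[{"xyz":[0.245,0.0086,0],"turn":[0,0,0.875],"gripper":-1},{"xyz":[0.245,0.0086,0],"turn":[0,0,0.875],"gripper":-1},{"xyz":[0.245,0.0086,0],"turn":[0,0,0.875],"gripper":-1}]'

```text
time_s: 13.13
position: [0.534, 0.1578, 0.1232]
tool_rot: [[0.993, 0.118, -0.003], [0.118, -0.993, -0.003], [-0.004, 0.003, -1.0]]
ft_force: [-14.5, -9.7, 11.1]
grip_width: 0.0231
```

Request:
step_arm --steps '[{"xyz":[0.245,0.0086,0],"turn":[0,0,0.875],"gripper":-1},{"xyz":[0.245,0.0086,0],"turn":[0,0,0.875],"gripper":-1}]'

```text
time_s: 13.3
position: [0.5529, 0.1594, 0.1232]
tool_rot: [[1.0, -0.021, -0.005], [-0.021, -1.0, -0.002], [-0.005, 0.002, -1.0]]
ft_force: [-16.7, -5.5, 9.8]
grip_width: 0.0234
```

Request:
step_arm --steps '[{"xyz":[0.245,0.0086,0],"turn":[0,0,0.875],"gripper":-1}]'

```text
time_s: 13.38
position: [0.5628, 0.1589, 0.1233]
tool_rot: [[0.996, -0.091, -0.005], [-0.091, -0.996, -0.002], [-0.004, 0.002, -1.0]]
ft_force: [-7.2, -9.6, 9.6]
grip_width: 0.0232
```

Request:
step_arm --steps '[{"xyz":[0.2,0.007,0],"turn":[0,0,0.715],"gripper":-1},{"xyz":[0.2,0.007,0],"turn":[0,0,0.715],"gripper":-1}]'

```text
time_s: 13.55
position: [0.5794, 0.1572, 0.1231]
tool_rot: [[0.979, -0.205, -0.003], [-0.205, -0.979, 0.0], [-0.003, 0.0, -1.0]]
ft_force: [-11.0, 1.7, 7.6]
grip_width: 0.0228
```

Request:
step_arm --steps '[{"xyz":[0.2,0.007,0],"turn":[0,0,0.715],"gripper":-1},{"xyz":[0.2,0.007,0],"turn":[0,0,0.715],"gripper":-1}]'

```text
time_s: 13.72
position: [0.5942, 0.1535, 0.1232]
tool_rot: [[0.949, -0.315, -0.004], [-0.315, -0.949, 0.001], [-0.004, 0.0, -1.0]]
ft_force: [-13.4, 4.6, 2.1]
grip_width: 0.0228
```

Request:
step_arm --steps '[{"xyz":[0.2,0.007,0],"turn":[0,0,0.715],"gripper":-1},{"xyz":[0.2,0.007,0],"turn":[0,0,0.715],"gripper":-1}]'

```text
time_s: 13.88
position: [0.6085, 0.1484, 0.1231]
tool_rot: [[0.907, -0.42, -0.005], [-0.42, -0.907, 0.003], [-0.006, -0.0, -1.0]]
ft_force: [-16.5, 8.6, 16.4]
grip_width: 0.0226
```

The force climbed to about 17 N, dropped as the pawl jumped, then climbed again. That is well above the 6-10 N driving load, so the clamp is tight. I let go, rise straight up and look.

Request:
step_arm --steps '[{"xyz":[-0.03,0,0],"turn":[0,0,0],"gripper":0.3},{"xyz":[0,0,0],"turn":[0,0,0],"gripper":0.3},{"xyz":[0,0,0],"turn":[0,0,0],"gripper":0.3},{"xyz":[0,0,0],"turn":[0,0,0],"gripper":0.3},{"xyz":[0,0,0],"turn":[0,0,0],"gripper":0.3},{"xyz":[0,0,-0.6],"turn":[0,0,0],"gripper":0.3},{"xyz":[0,0,-0.9],"turn":[0,0,0],"gripper":0.3},{"xyz":[0,0,-0.9],"turn":[0,0,0],"gripper":0.3},{"xyz":[0,0,-0.9],"turn":[0,0,0],"gripper":0.3},{"xyz":[0,0.9,-0.5],"turn":[0,0,0],"gripper":0.3},{"xyz":[0,0.9,-0.3],"turn":[0,0,0],"gripper":0.3},{"xyz":[0,0.9,0],"turn":[0,0,0],"gripper":0.3},{"xyz":[0,0,0],"turn":[0,0,0],"gripper":0.3},{"xyz":[0,0,0],"turn":[0,0,0],"gripper":0.3}]'

```text
time_s: 15.05
position: [0.564, 0.0478, 0.2874]
tool_rot: [[0.907, -0.422, 0.002], [-0.422, -0.907, -0.0], [0.002, -0.001, -1.0]]
ft_force: [-0.4, 0.1, -0.7]
grip_width: 0.0556
```

Run:
```python
from h import *
w,_=cams.get_image("wrist"); s,_=cams.get_image("scene")
a=cv2.resize(s[160:285,165:335],(510,375),interpolation=cv2.INTER_CUBIC); b=cv2.resize(w[:290],(280,159),interpolation=cv2.INTER_AREA)
c=np.zeros((600,512,3),np.uint8); c[:290]=w[:290]; c[290:]=0
c[290:600,:422]=cv2.resize(a,(422,310)); cv2.imwrite("pics/fin.png",c[:,:,::-1])
print(env.observe()["time_s"],env.observe()["ft_force"])
```

```text
15.15 [-0.4175418   0.44073205 -0.64338993]
```

View pics/fin.png

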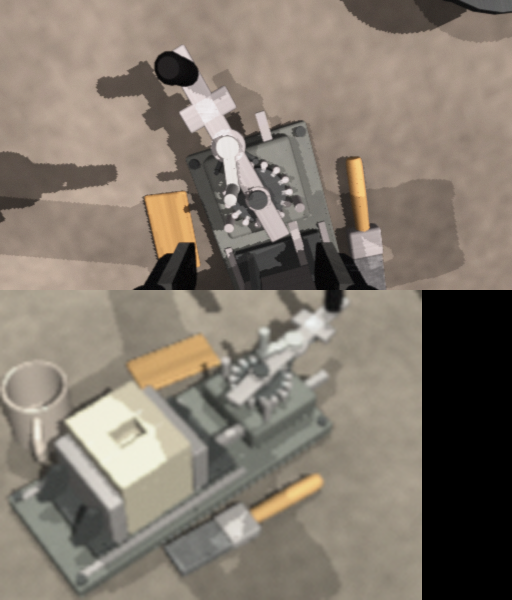

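The wrist half shows the switch still on the robot's side and the handle sprung back, its pivot at (228,148) and its grip at (178,68). The scene half shows the two halves closed up. I want to be sure the jaw didn't back off with the handle, so I compare in the top view.

Run:
```python
from h import *
im,_=cams.get_image("top"); a=cv2.resize(im[150:250,180:350,::-1],(680,400),interpolation=cv2.INTER_CUBIC)
b=cv2.imread("pics/t3.png")
cv2.imwrite("pics/t4.png",np.vstack([a[80:330],b[80:330]]))
for n,x in(("now",a),("t3",b)): print(n,x[170,360:580:3].mean(1).astype(int))
i=cams.camera_info("wrist"); s=env.observe(); P=lambda u,v,z:ray("wrist",u,v,z,i)[:2]
g,pv,pg,sp=P(170,66,.15),P(228,148,.092),P(230,200,.128),P(257,198,.092)
A=lambda v:np.arctan2(v[0],v[1])
S=np.array([.5551,.02]);print("grip",g,"r",np.linalg.norm(g-S),"handle",A(g-S)-.122,A(pv-S)-.122,"spindle",sp,"switch",A(pv-pg)-A(pv-S))
```

```text
now [ 48  46  43  32  24  21  25  31  56  91 114 111 112 112 111 108  78  85
 124 135 138 137 136 136 137 137 137 139 150 159 159 158 159 159 158 159
 158 158 158 159 158 159 159 158 159 159 159 159 159 159 159 160 159 159
 159 160 158 140 121 132 134 134 133 133 136 103  55  45  51  62  66  72
  66  66]
t3 [ 57  61  56  39  29  27  30  37  67 110 138 136 135 135 135 131  96 102
 149 162 165 163 163 163 163 163 164 163 163 163 163 163 163 163 163 163
 163 163 162 163 163 163 163 163 163 163 163 163 163 163 163 163 163 163
 163 164 163 143 123 134 137 137 138 137 139 105  55  45  52  64  69  74
  68  67]
grip [0.54660616 0.15972205] r 0.13997998668942496 handle -0.18271625046390655 -0.19819734971517322 spindle [0.55469548 0.0232798 ] switch 0.4205396786068909
```

View pics/t4.png

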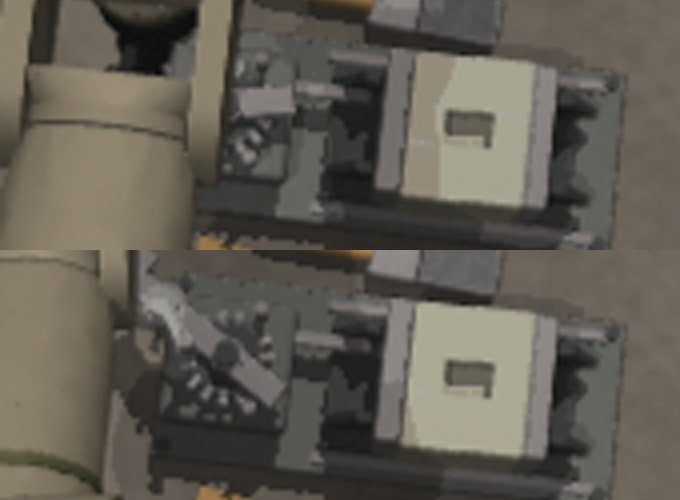

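The jaw and mould edges match the previous picture to within a pixel, even though a full stroke came in between with forces of about 17 N. So the jaw had already stalled tight and has not backed off. The switch measures about +0.42, the same as just after the flip, and the gripper is clear. I'm handing in.

```bash
python3 -c "
from rig import env,order
print(env.observe()['time_s'],order.close_job())"
```

```text
the job is handed in; nothing more can be done
15.2 None
```

The mould is clamped shut and the job is handed in, at 15.2 s on the robot's clock. I pushed the switch peg over to tighten, gripped the handle and swung it through three driving strokes. Then I let go and rose clear.

**Tightness:** On the last stroke the force at the grip rose to about 17 N against a normal 6–10 N, fell as the pawl seemed to jump a tooth, then rose again. The jaw and both halves stayed within a pixel of where they stood after the second stroke. In the pictures both halves are upright, with no gaps between them or to the jaws.

**Switch:** It measured about +0.42 rad both after the flip and at the end, against a stop at 0.45. I take it as resting on tighten, given the measuring error.

**Handle springing back:** When I let go, the handle sprang back from about +0.27 to -0.19 rad. I had not expected this, but the jaw did not move with it. I did not do a further test stroke to check tightness after that.

**Other things on the bench:** The mug, brush and rib look unmoved in the pictures. The bowl, glaze jar and scraper were not checked at the end, but the arm never went near them at their height.

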